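# Put the mould-closing hardware back in its tote

## Task

The mould has been opened and its closing hardware is strewn over the bench. Put the two long hex bolts, the wing nut and the coupling nut away in the tote, each in the bin that already holds its own kind, so that it lies fully down inside the bin, below the rim, with the bolts lying down. The short bolt, the plain hex nut and the eye bolt belong to another mould and have no bin: leave them lying where they are.

Things in the scene. Friction and masses are not known exactly. Their poses are not given: they have to be found in the camera images.
- long_bolt_a_mid (a point): M16 hex-head bolt, zinc-plated steel, 80 mm long overall (70 mm shank, 16 mm thick; hex head 24 mm across flats, 10 mm thick), about 0.15 kg. One of two alike that lie loose on the bench. This point: half-way along it, on the shank's axis, about 10 mm above the bench as it lies; x runs along it from head to tip.
- long_bolt_b_mid (a point): M16 hex-head bolt, zinc-plated steel, 80 mm long overall (70 mm shank, 16 mm thick; hex head 24 mm across flats, 10 mm thick), about 0.15 kg. One of two alike that lie loose on the bench. This point: half-way along it, on the shank's axis, about 10 mm above the bench as it lies; x runs along it from head to tip.
- wing_nut_mid (a point): M16 wing nut, steel, standing on its round foot on the bench, about 0.09 kg: hub about 27 mm across, 21 mm high, two ears 6 mm thick, 66 mm over the ears, 34 mm high. This point: on the hub's axis, 17 mm above its foot; x along the ears, z up.
- coupling_nut_mid (a point): M16 coupling nut: a hexagonal steel bar 48 mm long, 24 mm across flats, lying on a flat on the bench, about 0.12 kg. This point: its centre, 12 mm above the bench; x along it.
- short_bolt_mid (a point): Look-alike, to be left: the same hex-head bolt but short, 40 mm overall (30 mm shank, 16 mm thick). This point: half-way along it, about 11 mm above the bench; x from head to tip.
- hex_nut_mid (a point): Look-alike, to be left: plain M16 hex nut lying flat, 24 mm across flats, 13 mm high. This point: its centre, 6.5 mm above the bench.
- eye_bolt_mid (a point): Look-alike, to be left: eye bolt lying flat, 95 mm long, eye 49 mm across, 14 mm thick. This point: about half-way along it, 7 mm above the bench; x from eye to tip.
- bin_bolts: Blue open bin, one of three alike side by side in changing order in a fixed plywood tote (ends 64 mm high). 112 (x) x 90 (y) mm outside, 42 high, walls and floor 3 mm. Origin: centre of its underside, 6 mm above the bench; x along its long side, z up. Does not move. Already holds one loose long hex bolt, along its x at y = -27 mm; room for two more, along x, about y = 10 mm.
- bin_wing_nuts: Blue open bin, one of three alike side by side in changing order in a fixed plywood tote (ends 64 mm high). 112 (x) x 90 (y) mm outside, 42 high, walls and floor 3 mm. Origin: centre of its underside, 6 mm above the bench; x along its long side, z up. Does not move. Already holds one loose wing nut, ears along y, at x = -34 mm; room for another, ears along y, about x = 17 mm.
- bin_couplings: Blue open bin, one of three alike side by side in changing order in a fixed plywood tote (ends 64 mm high). 112 (x) x 90 (y) mm outside, 42 high, walls and floor 3 mm. Origin: centre of its underside, 6 mm above the bench; x along its long side, z up. Does not move. Already holds one loose coupling nut, along y, at x = -38 mm; room for another, along y, about x = 15 mm.
Mind the look-alikes: they are no part of the job. What is shaped like the part that bears coupling_nut_mid but yellow is not meant.

How it is judged:
By the outcome, as a careful person would: the job done as asked, in the order asked, and still so for the second after the job is handed in, with the robot touching nothing.
It also fails if it takes over 99 s, if anything falls off the work surface, if the arm or the gripper's body presses on something with over 40 N, if the wrist force passes 120 N, or if a joint passes its speed limit or range.

## Robot

A 6-joint arm with a two-finger parallel gripper is mounted at the origin on the work surface. World frame = base frame: x ahead of the robot, y to its left, z up, the work surface at z = 0. Lengths are in m, angles in rad, forces in N, time in s.
With the tool pointing down it reaches from about 0.35 to 0.975 m from the base axis. Payload 4.9 kg.
Tool frame: the origin (TCP) lies at the very end of the fingers, on their centre line; the grasp point (between the pads) lies 19 mm behind it (ctrl.pinch_z is the distance from the TCP to the grasp point, in m); z points along the fingers, y is the line along which they close (so a half turn about z gives the same grasp; the last joint's range is limited). The gripper opens to 85 mm and grips with 20 to 120 N. Pads are 22 mm wide; open, the fingers measure 114 mm over their backs; the gripper's body (76 mm by 85 mm) begins 54 mm behind the grasp point. The pads swing forward as they close: fully open they stand 13 mm farther back than shut.
Start: joints at [-1.342, 0.053, 1.613, -0, 1.476, -0.119], TCP at [0.213, -0.588, 0.231] pointing down, gripper open.
Joint ranges: [-3.01, 3.01], [-1.01, 2.22], [0.06, 2.58], [-1.02, 4.17], [0.09, 2.62], [-3.14, 3.14]. Speed limits (rad/s): [2.57, 2.57, 3.14, 3.14, 3.14, 3.14].

## Interface

Orientations are given as a rotation vector (axis times angle).
In Python, from station import ctrl, optics gives the robot as it stands. The module is installed in compiled form; this text tells all that it offers.
- The arm moves only by the shell command python3 -m handwheel 'ROWS' [OPENING] [FORCE]. ROWS is JSON, one flat list of numbers, 6 for each row, row after row: the shift along the tool's x, y, z in m, then the turn, a rotation vector about the tool's x, y, z in degrees. A call has 1 to 20 rows; each row shifts and turns the commanded pose from where the row before left it, along the tool's axes as they then stand; what a row does not reach is not made up. A row lasts 1/10 s, in which the tool goes at most 50 mm and 8.59 degrees, less where a joint would pass 70% of its speed; a pose out of reach is approached as far as the arm can. A call is refused whole if a number of a shift passes 0.05 or a number of a turn 8.59, either way. A call with a gripper value outside its range is refused whole. OPENING is the closure, from 0 (fully open) to 1 (shut), set as the call begins (- or left out, the last holds). The fingers move at their own pace and stop on an object; FORCE is the grip in N (left out, the last holds). Time passes only in rows, so rows that do not move let the fingers close. It gives the time, the measured TCP pose, the force and the opening at its end, in the units of the state.
- ctrl.get_obs(): the state, without advancing time (a new reading comes with each control period).
- optics.get_image(name): name is "side" or "top" or "wrist"; returns (picture, depth): 384x512x3 uint8, red, green, blue; 384x512 float32, m along the optical axis (not along the pixel's ray), 0 where there is no reading.
- optics.get_calibration(name): a dict with "fovy" (degrees; the focal length in pixels is half the picture's height over the tangent of half this angle, whatever the lens; pixels are square), "cx", "cy" (the principal point, pixels), "k1" (the pictures are not rectified: a ray, as slopes to the right and down, at radius r is drawn at 1 + k1 r^2 times it, then the intrinsics apply), "rvec" (rotation vector, rad) and "tvec" (3), from world to camera coordinates, as OpenCV has them; the wrist camera has in their place "mount" (4x4, takes a point from camera to tool coordinates, whose origin is the TCP and whose axes are the flange's). Camera axes: x right, y down, z forward; pixel columns grow to the right and rows downward; lengths in m; the calibration is good to about 2 mm. A picture is of the moment at which its call begins: read the wrist's pose just before it. get_calibration takes no time and is no camera call.
- ctrl.finish_job(): hands the job in, once; it reports no verdict.
The state is a dict: "t": time; "q": joint angles; "dq": joint speeds; "effort": joint torques, N m; "tool_pos": TCP position; "tool_rot": TCP orientation; "contact_force": force on the tool from outside, world axes, zero at the start; "wrist_torque": the same for the moment, N m; "opening": finger opening in m.
Only numpy, scipy, OpenCV 4.12 (cv2) and the standard library are available. Lean on these libraries where they do the work, as an engineer would, in place of code of your own. Each camera call takes 0.05 s, during which the arm holds its last target. There are 200 camera calls.

## Working session

There is one attempt and no reset: what is moved stays moved. The work goes in short steps, Python scripts to look and compute and a shell command to move; the robot and the scene stay as the last step left them, time stands still between calls to the robot, and variables do not carry over. Pictures are saved under pics/ and viewed, on a budget of 14 in all, crops included, one or two more only if the job needs it, and the job is handed in when it is done.

```bash
mkdir -p pics; cat > h.py <<'E'
import numpy as np, cv2
from scipy.spatial.transform import Rotation as R
from station import ctrl, optics
def snap(name):
    o=ctrl.get_obs(); im,d=optics.get_image(name); c=optics.get_calibration(name)
    if 'mount' in c:
        T=np.eye(4);T[:3,:3]=R.from_rotvec(o['tool_rot']).as_matrix();T[:3,3]=o['tool_pos'];T=T@np.array(c['mount'])
    else:
        T=np.eye(4);T[:3,:3]=cv2.Rodrigues(np.array(c['rvec'],float))[0];T[:3,3]=np.ravel(c['tvec']);T=np.linalg.inv(T)
    f=192/np.tan(np.radians(c['fovy'])/2)
    np.savez(name+'.npz',im=im,d=d,T=T,k=[f,c['cx'],c['cy'],c['k1']])
    return im,d
def load(name):
    return np.load(name+'.npz')
def w(z,u,v,zp=None):
    """world point of pixel: depth if zp None else plane z=zp"""
    f,cx,cy,k1=z['k']
    s=cv2.undistortPoints(np.array([[[u,v]]],float),np.array([[f,0,cx],[0,f,cy],[0,0,1]]),np.array([k1,0,0,0,0]))[0,0]
    r=np.array([s[0],s[1],1]);T=z['T']
    if zp is None: a=z['d'][int(round(v)),int(round(u))]
    else: a=(zp-T[2,3])/(T[:3,:3]@r)[2]
    return T[:3,3]+T[:3,:3]@(r*a)
def save(im,fn,x0=0,y0=0,x1=512,y1=384,s=1.5):
    cv2.imwrite('pics/'+fn,cv2.resize(im[y0:y1,x0:x1,::-1],None,fx=s,fy=s,interpolation=cv2.INTER_CUBIC))
E
python3 - <<'E'
from h import *
for n in('top','side'):
    im,d=snap(n); save(im,n+'1.png')
o=ctrl.get_obs();print(o['t'],o['tool_rot'],load('top')['T'][:3,3],ctrl.pinch_z)
print(R.from_rotvec(o['tool_rot']).as_matrix().round(3))
E
```

```text
0.1 [-3.09237076e+00 -5.43209594e-01  1.88574968e-04] [0.34324748 0.04139584 0.94674496] 0.0187
[[ 0.94   0.341 -0.   ]
 [ 0.341 -0.94   0.002]
 [ 0.    -0.002 -1.   ]]
```

View pics/top1.png

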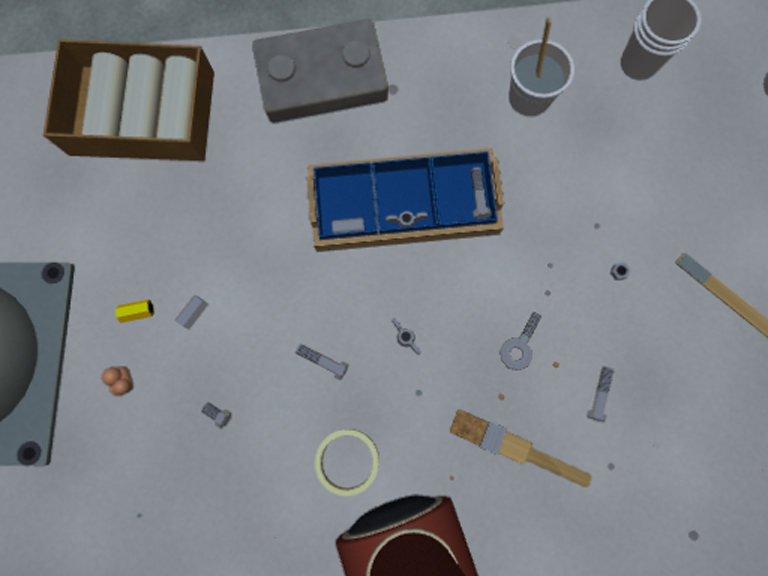

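The top view (×1.5) shows these candidates:
- **Long bolts:** (322,361) and (600,393). The bolt at (216,413) is the short one.
- **Coupling nut:** the grey one at (191,311) is meant. The one at (134,311) is yellow and is not.
- **Wing nut:** (406,337).
- **Others to leave:** hex nut (620,271) and eye bolt (520,345).
- **Bins, left to right:** couplings, wing nuts, bolts.

I'll confirm in an enlarged crop.

```bash
python3 - <<'E'
from h import *
z=load('top');im=z['im']
save(im,'crop1.png',110,90,420,290,2.5)
E
```

```text
(no output)
```

View pics/crop1.png

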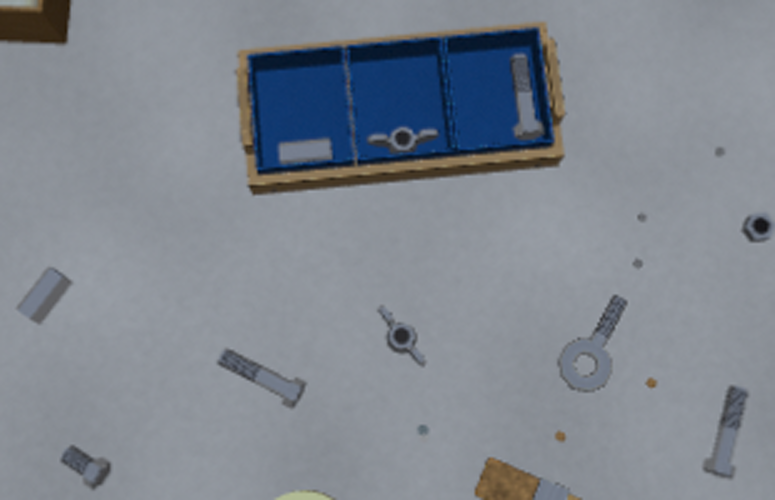

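The crop confirms it. Full-length bolts are at (262,375) and (729,432), the wing nut is at (401,337), and the grey coupling nut is at (45,294). Bin contents are visible: coupling left, wing nut middle, bolt right.

```bash
python3 - <<'E'
from h import *
z=load('top')
def p(u,v,zp): return w(z,110+u/2.5,90+v/2.5,zp)
for n,a,b,h in [('A',(301,390),(222,354),.012),('B',(720,470),(738,391),.012),('W',(380,311),(422,361),.032),('Whub',(401,337),(401,337),.021),('C',(58,272),(30,317),.02),('short',(98,470),(68,453),.012),
  ('inC',(279,153),(331,151),.033),('inW',(370,139),(437,132),.043),('inB',(527,133),(518,56),.02),
  ('rimL',(247,56),(259,175),.048),('div1',(346,50),(355,163),.048),('div2',(443,42),(453,152),.048),('rimR',(543,32),(553,146),.048)]:
    A,B=p(*a,h),p(*b,h);D=B-A
    print(n,A[:2].round(3),B[:2].round(3),'mid',((A+B)/2)[:2].round(4),'len',np.hypot(*D[:2]).round(3),'ang',np.degrees(np.arctan2(D[1],D[0])).round(1))
for v,u in [(90,300),(95,390),(90,480)]:print(p(u,v,.009)[:2], w(z,110+u/2.5,90+v/2.5))
print([w(z,110+u/2.5,90+v/2.5)[2].round(3) for u,v in[(262,375),(729,432),(45,294),(200,250)]])
E
```

```text
A [0.412 0.105] [0.452 0.173] mid [0.4322 0.1389] len 0.079 ang 59.5
B [ 0.302 -0.258] [ 0.369 -0.286] mid [ 0.3356 -0.2719] len 0.072 ang -23.0
W [0.473 0.026] [ 0.424 -0.006] mid [0.4487 0.0103] len 0.058 ang -146.4
Whub [0.449 0.01 ] [0.449 0.01 ] mid [0.4489 0.0099] len 0.0 ang 0.0
C [0.543 0.315] [0.504 0.342] mid [0.5232 0.3284] len 0.047 ang 145.1
short [0.362 0.29 ] [0.38  0.316] mid [0.3707 0.3029] len 0.031 ang 55.4
inC [0.63  0.103] [0.626 0.055] mid [0.6279 0.0792] len 0.048 ang -93.9
inW [0.631 0.018] [ 0.631 -0.044] mid [ 0.6306 -0.0126] len 0.062 ang -90.0
inB [ 0.628 -0.13 ] [ 0.705 -0.132] mid [ 0.6662 -0.1308] len 0.077 ang -1.4
rimL [0.721 0.123] [0.606 0.122] mid [0.6637 0.1227] len 0.115 ang -179.4
div1 [0.717 0.031] [0.608 0.034] mid [0.6626 0.0329] len 0.109 ang 178.4
div2 [ 0.715 -0.059] [ 0.609 -0.055] mid [ 0.6619 -0.0572] len 0.107 ang 178.0
rimR [ 0.715 -0.153] [ 0.604 -0.146] mid [ 0.6595 -0.1497] len 0.111 ang 176.7
[0.69764704 0.0791314 ] [0.69661507 0.07902152 0.01173059]
[ 0.68322387 -0.0063504 ] [ 0.68280167 -0.00629111  0.01016453]
[ 0.67878291 -0.09291425] [ 0.67957107 -0.09322974  0.00679725]
[np.float64(0.02), np.float64(0.017), np.float64(0.023), np.float64(-0.0)]
```

```bash
cat >> h.py <<'E'
def plan(x,y,z,yaw):
    o=ctrl.get_obs();Rm=R.from_rotvec(o['tool_rot']).as_matrix()
    d=Rm.T@(np.array([x,y,z])-o['tool_pos'])
    c,s=np.cos(np.radians(yaw)),np.sin(np.radians(yaw))
    Rt=np.array([[c,s,0],[s,-c,0],[0,0,-1]])
    print('t',round(o['t'],2),'pos',np.round(o['tool_pos'],4),'yaw',np.degrees(np.arctan2(Rm[1,0],Rm[0,0])).round(1),'open',round(o['opening'],4),'F',np.round(o['contact_force'],1))
    print('shift mm',(d*1000).round(1),'turn deg',np.degrees(R.from_matrix(Rm.T@Rt).as_rotvec()).round(2))
E
python3 - <<'E'
from h import *
plan(.3356,-.2719,.14,-23)
E
```

```text
t 0.1 pos [ 0.2129 -0.587   0.2302] yaw 19.9 open 0.0855 F [ 0.2 -0.   0.2]
shift mm [ 222.8 -254.3   90.7] turn deg [-1.100e-01  3.000e-02  4.293e+01]
```

```bash
python3 -m handwheel '[0.0279,-0.0318,0.0113,0,0,0, 0.0279,-0.0318,0.0113,0,0,0, 0.0279,-0.0318,0.0113,0,0,0, 0.0279,-0.0318,0.0113,0,0,0, 0.0279,-0.0318,0.0113,0,0,0, 0.0279,-0.0318,0.0113,0,0,0, 0.0279,-0.0318,0.0113,0,0,0, 0.0279,-0.0318,0.0113,0,0,0, 0,0,0,0,0,8.58, 0,0,0,0,0,8.58, 0,0,0,0,0,8.58, 0,0,0,0,0,8.58, 0,0,0,0,0,8.58, 0,0,0,0,0,0]' 0.3
python3 - <<'E'
from h import *
plan(.3356,-.2719,.14,-23)
im,d=snap('wrist'); save(im,'wb.png')
E
```

```text
t: 1.5
tool_pos: [0.3359, -0.272, 0.1405]
tool_rot: [-3.078, 0.625, 0.001]
contact_force: [-0.1, 0.2, 0.3]
opening: 0.0598
t 1.5 pos [ 0.3359 -0.272   0.1405] yaw -23.0 open 0.0598 F [-0.1  0.2  0.3]
shift mm [-0.3  0.   0.5] turn deg [-0.02  0.04  0.05]
```

View pics/wb.png

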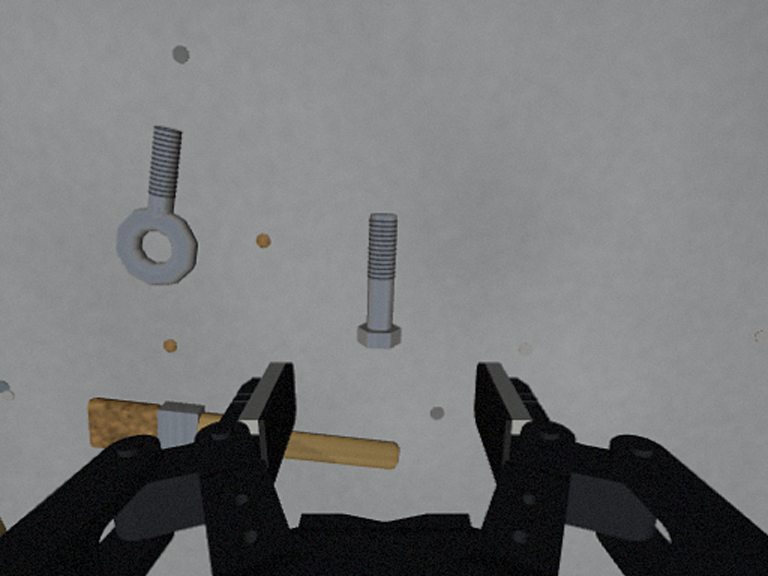

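The wrist view shows bolt B with its head end near (379,342) and its tip at (383,216). It lies centred between the fingers and almost aligned with tool x. The eye bolt is well to the left.

```bash
python3 - <<'E'
from h import *
z=load('wrist')
a,b=w(z,379/1.5,340/1.5,.012),w(z,383/1.5,216/1.5,.012);m=(a+b)/2;D=b-a
print(a,b,m,np.hypot(*D[:2]),np.degrees(np.arctan2(D[1],D[0])))
plan(m[0],m[1],.004,np.degrees(np.arctan2(D[1],D[0])))
E
```

```text
[ 0.30314162 -0.2536893   0.012     ] [ 0.37369649 -0.28639852  0.012     ] [ 0.33841905 -0.27004391  0.012     ] 0.07776812916577176 -24.87242573788593
t 1.55 pos [ 0.3359 -0.2721  0.1405] yaw -22.8 open 0.0597 F [-0.9 -0.9  0.1]
shift mm [  1.6  -2.8 136.5] turn deg [-0.02  0.04  2.07]
```

```bash
python3 -m handwheel '[-0.003,-0.003,0,0,0,2, 0,0,0.04,0,0,0, 0,0,0.04,0,0,0, 0,0,0.03,0,0,0, 0,0,0.016,0,0,0, 0,0,0.01,0,0,0, 0,0,0,0,0,0]'; python3 -m handwheel '[0,0,0,0,0,0, 0,0,0,0,0,0, 0,0,0,0,0,0, 0,0,0,0,0,0, 0,0,0,0,0,0, 0,0,0,0,0,0]' 1 60;  python3 -m handwheel '[0,0,-0.04,0,0,0, 0,0,-0.04,0,0,0, 0,0,-0.04,0,0,0, 0,0,0,0,0,0]'
python3 -c "
from h import *
plan(.660-.004,-.1035+.024,.13,-2)"
```

```text
t: 2.25
tool_pos: [0.3338, -0.2675, 0.0036]
tool_rot: [-3.066, 0.676, 0.004]
contact_force: [-0.8, 0.3, -0.3]
opening: 0.0598
t: 2.85
tool_pos: [0.3353, -0.2693, 0.0063]
tool_rot: [3.066, -0.679, 0.003]
contact_force: [-0.6, 0.1, 5.9]
opening: 0.0133
t: 3.25
tool_pos: [0.3373, -0.2714, 0.1314]
tool_rot: [3.06, -0.677, 0.016]
contact_force: [1.3, -1.5, -0.9]
opening: 0.0134
t 3.25 pos [ 0.3373 -0.2714  0.1314] yaw -25.0 open 0.0134 F [ 1.3 -1.5 -0.9]
shift mm [ 207.9 -308.5    2.3] turn deg [  0.4   -0.59 -22.96]
```

```bash
python3 - <<'E'
from h import *
im,d=snap('wrist'); save(im,'wb2.png',100,100,412,384,2)
E
```

```text
(no output)
```

View pics/wb2.png

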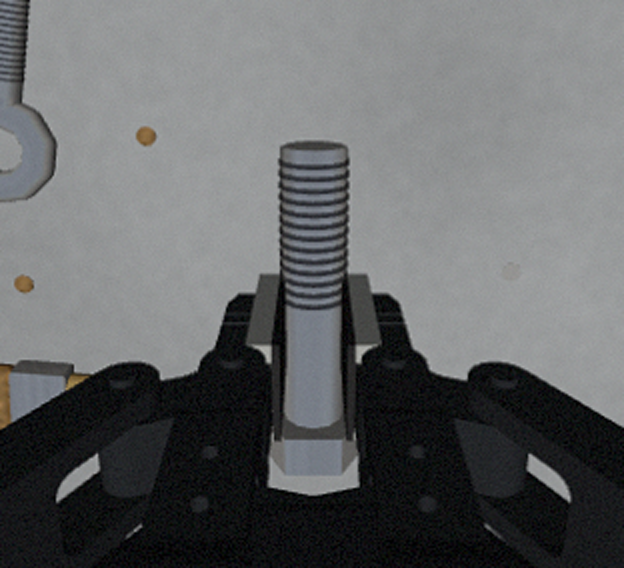

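```bash
python3 -m handwheel '[0.0231,-0.0343,0,0,0,0, 0.0231,-0.0343,0,0,0,0, 0.0231,-0.0343,0,0,0,0, 0.0231,-0.0343,0,0,0,0, 0.0231,-0.0343,0,0,0,0, 0.0231,-0.0343,0,0,0,0, 0.0231,-0.0343,0,0,0,0, 0.0231,-0.0343,0,0,0,0, 0.0231,-0.0343,0,0,0,0, 0,0,0,0,0,-7.65, 0,0,0,0,0,-7.65, 0,0,0,0.4,-0.6,-7.65, 0,0,0,0,0,0]'
python3 - <<'E'
from h import *
plan(.656,-.1035+.024,.06,-2)
im,d=snap('wrist'); save(im,'wb3.png')
E
```

```text
t: 4.6
tool_pos: [0.652, -0.0759, 0.1219]
tool_rot: [-3.132, 0.055, 0.022]
contact_force: [-0.2, 0.6, -1.6]
opening: 0.0136
t 4.6 pos [ 0.652  -0.0759  0.1219] yaw -2.0 open 0.0136 F [-0.2  0.6 -1.6]
shift mm [ 5.   3.9 61.8] turn deg [-0.49  0.82 -0.03]
```

View pics/wb3.png

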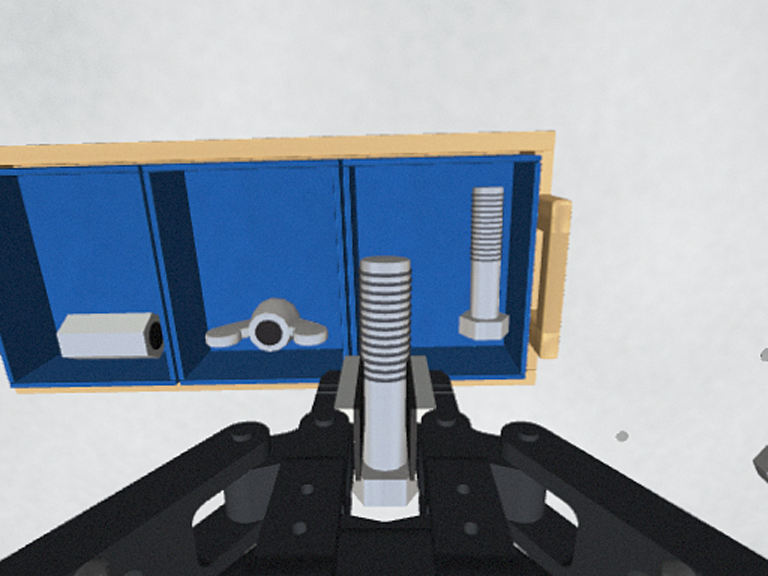

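The bolt is held level over the bolts bin. I can read the bin's rim: divider (344,159) to (352,380), right rim (540,156) to (527,384). I'll use these to refine the bin pose.

```bash
python3 - <<'E'
from h import *
z=load('wrist')
for u,v,h in [(344,160,.048),(352,380,.048),(540,156,.048),(529,384,.048),(144,168,.048),(175,384,.048),(487,188,.02),(484,338,.02),(385,262,.13),(385,500,.13)]: print(u,v,w(z,u/1.5,v/1.5,h).round(4))
E
```

```text
344 160 [ 0.7239 -0.0592  0.048 ]
352 380 [ 0.6143 -0.0566  0.048 ]
540 156 [ 0.7226 -0.1468  0.048 ]
529 384 [ 0.6091 -0.1484  0.048 ]
144 168 [0.7238 0.0317 0.048 ]
175 384 [0.6147 0.0363 0.048 ]
487 188 [ 0.7071 -0.1293  0.02  ]
484 338 [ 0.6237 -0.1302  0.02  ]
385 262 [ 0.6959 -0.0773  0.13  ]
385 500 [ 0.6101 -0.0742  0.13  ]
```

```bash
python3 -m handwheel '[0.012,0.003,0.01,-0.5,0.8,0, 0,0,0.03,0,0,0, 0,0,0.026,0,0,0, 0,0,0,0,0,0, 0,0,0,0,0,0]'
python3 -m handwheel '[0,0,0,0,0,0, 0,0,0,0,0,0, 0,0,0,0,0,0]' 0.55; python3 -m handwheel '[0,0,-0.04,0,0,0, 0,0,-0.04,0,0,0, 0,0,0,0,0,0]' 0.3
python3 - <<'E'
from h import *
plan(.4322,.1389,.14,59.5)
im,d=snap('wrist'); save(im,'wb4.png',80,40,400,300,2)
E
```

```text
t: 5.15
tool_pos: [0.6649, -0.0797, 0.0576]
tool_rot: [3.14, -0.057, 0.004]
contact_force: [0.6, 0.2, -0.8]
opening: 0.0135
t: 5.45
tool_pos: [0.6668, -0.08, 0.061]
tool_rot: [3.139, -0.056, 0.012]
contact_force: [0.3, 0.0, -0.1]
opening: 0.0383
t: 5.75
tool_pos: [0.6698, -0.0807, 0.1482]
tool_rot: [3.137, -0.056, 0.029]
contact_force: [0.3, 0.2, -0.3]
opening: 0.0599
t 5.75 pos [ 0.6698 -0.0807  0.1482] yaw -2.0 open 0.0599 F [ 0.3  0.2 -0.3]
shift mm [-245.4 -211.1    2.8] turn deg [  0.78  -0.84 -61.53]
```

View pics/wb4.png

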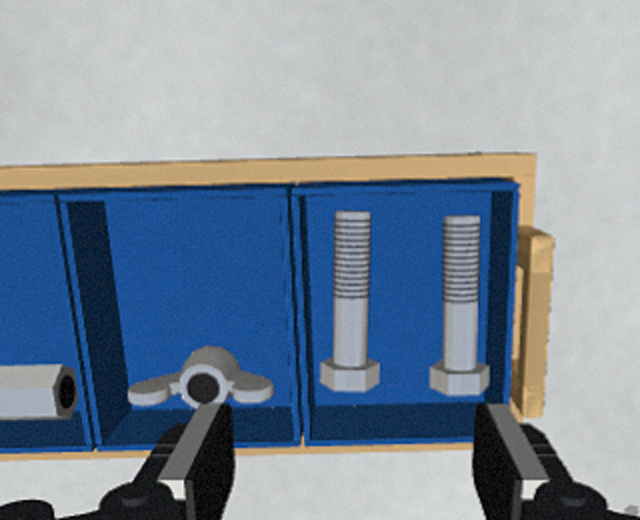

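Bolt B lies flat against the +y side of the bin, with room beside it. Next is bolt A.

```bash
python3 -m handwheel '[-0.0307,-0.0264,0,0,0,0, -0.0307,-0.0264,0,0,0,0, -0.0307,-0.0264,0,0,0,0, -0.0307,-0.0264,0,0,0,0, -0.0307,-0.0264,0,0,0,0, -0.0307,-0.0264,0,0,0,0, -0.0307,-0.0264,0,0,0,0, -0.0307,-0.0264,0,0,0,0, 0,0,0,0.8,-0.8,-7.7, 0,0,0,0,0,-7.7, 0,0,0,0,0,-7.7, 0,0,0,0,0,-7.7, 0,0,0,0,0,-7.7, 0,0,0,0,0,-7.7, 0,0,0,0,0,-7.7, 0,0,0,0,0,-7.7, 0,0,0,0,0,0]'
python3 - <<'E'
from h import *
plan(.4322,.1389,.14,59.5)
im,d=snap('wrist'); save(im,'wa.png')
E
```

```text
t: 7.5
tool_pos: [0.4266, 0.1401, 0.137]
tool_rot: [-2.713, -1.552, 0.006]
contact_force: [-0.1, -0.6, -0.1]
opening: 0.0602
t 7.5 pos [0.4266 0.1401 0.137 ] yaw 59.6 open 0.0602 F [-0.1 -0.6 -0.1]
shift mm [ 1.8  5.3 -3.1] turn deg [-0.91 -0.28  0.06]
```

View pics/wa.png

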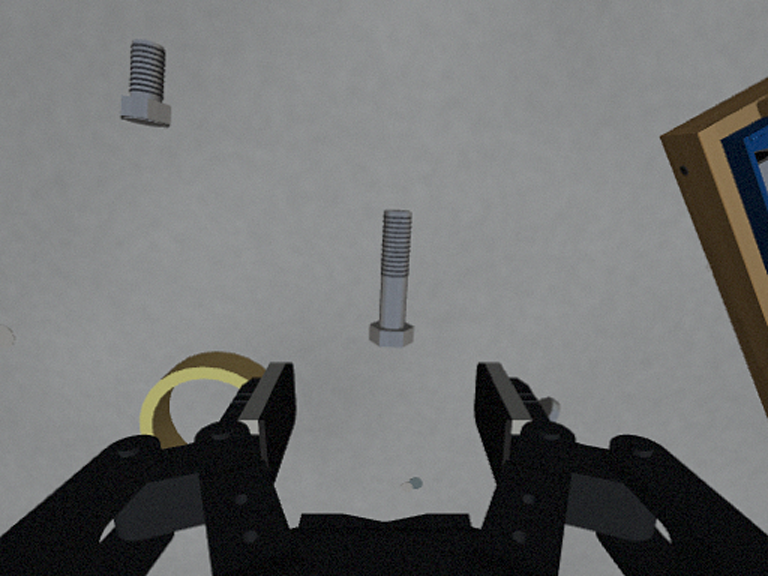

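Bolt A is between the fingers, head (391,342), tip (397,212). The tape ring is at lower left, near the left finger, so I'll check that clearance.

```bash
python3 - <<'E'
from h import *
z=load('wrist')
a,b=w(z,391/1.5,340/1.5,.012),w(z,397/1.5,212/1.5,.012);m=(a+b)/2;D=b-a;u=D/np.linalg.norm(D);n=np.array([-u[1],u[0],0])
print(m,np.linalg.norm(D),np.degrees(np.arctan2(D[1],D[0])))
for q in[(262,372),(215,353),(200,375),(553,405)]:
    r=w(z,q[0]/1.5,q[1]/1.5,.015)-m;print(q,r@u,r@n)
m=m-.004*u
plan(m[0],m[1],.004,np.degrees(np.arctan2(D[1],D[0])))
E
```

```text
[0.43233606 0.14223811 0.012     ] 0.07896373384314222 57.287000457822664
(262, 372) -0.0637300769585403 0.08059134536397466
(215, 353) -0.052081401901570096 0.10968894781253959
(200, 375) -0.06774130534335492 0.1202982546614542
(553, 405) -0.07820283459895683 -0.1055560598275054
t 7.55 pos [0.4267 0.1401 0.1371] yaw 59.4 open 0.06 F [ 0.  -1.  -0.2]
shift mm [1.00e-01 5.70e+00 1.33e+02] turn deg [-0.91 -0.26  2.14]
```

```bash
python3 -m handwheel '[0,0.006,0,-0.9,-0.3,2.1, 0,0,0.04,0,0,0, 0,0,0.04,0,0,0, 0,0,0.03,0,0,0, 0,0,0.014,0,0,0, 0,0,0.009,0,0,0, 0,0,0,0,0,0]'; python3 -m handwheel '[0,0,0,0,0,0, 0,0,0,0,0,0, 0,0,0,0,0,0, 0,0,0,0,0,0, 0,0,0,0,0,0, 0,0,0,0,0,0]' 1 60;  python3 -m handwheel '[0,0,-0.04,0,0,0, 0,0,-0.04,0,0,0, 0,0,-0.04,0,0,0, 0,0,0,0,0,0]'
python3 -c "
from h import *
plan(.669,-.1025,.13,178)"
```

```text
t: 8.25
tool_pos: [0.4312, 0.1369, 0.0033]
tool_rot: [-2.755, -1.508, 0.004]
contact_force: [0.4, -0.5, -0.6]
opening: 0.0596
t: 8.85
tool_pos: [0.4333, 0.1372, 0.0058]
tool_rot: [2.754, 1.51, 0.003]
contact_force: [-1.8, -0.1, 5.8]
opening: 0.0133
t: 9.25
tool_pos: [0.4365, 0.1377, 0.1312]
tool_rot: [2.75, 1.508, 0.019]
contact_force: [0.7, -0.9, -1.3]
opening: 0.0136
t 9.25 pos [0.4365 0.1377 0.1312] yaw 57.5 open 0.0136 F [ 0.7 -0.9 -1.3]
shift mm [-77.5 325.2   3.8] turn deg [   0.83    0.33 -120.52]
```

```bash
python3 -m handwheel '[-0.0097,0.0406,0,0,0,0, -0.0097,0.0406,0,0,0,0, -0.0097,0.0406,0,0,0,0, -0.0097,0.0406,0,0,0,0, -0.0097,0.0406,0,0,0,0, -0.0097,0.0406,0,0,0,0, -0.0097,0.0406,0,0,0,0, -0.0097,0.0406,0,0,0,0, 0,0,0,0.8,0.3,0]'; python3 -m handwheel '[0,0,0,0,0,-8.04, 0,0,0,0,0,-8.04, 0,0,0,0,0,-8.04, 0,0,0,0,0,-8.04, 0,0,0,0,0,-8.04, 0,0,0,0,0,-8.04, 0,0,0,0,0,-8.04, 0,0,0,0,0,-8.04, 0,0,0,0,0,-8.04, 0,0,0,0,0,-8.04, 0,0,0,0,0,-8.04, 0,0,0,0,0,-8.04, 0,0,0,0,0,-8.04, 0,0,0,0,0,-8.04, 0,0,0,0,0,-8.04, 0,0,0,0,0,0, 0,0,0,0,0,0]'
python3 - <<'E'
from h import *
plan(.669,-.1030,.045,178)
im,d=snap('wrist'); save(im,'wa2.png')
E
```

```text
t: 10.15
tool_pos: [0.666, -0.1065, 0.1229]
tool_rot: [-2.745, -1.499, 0.004]
contact_force: [-0.1, -0.2, -1.3]
opening: 0.0133
t: 11.85
tool_pos: [0.6636, -0.1025, 0.1236]
tool_rot: [-0.057, -3.13, -0.019]
contact_force: [0.5, -0.4, -0.6]
opening: 0.0139
t 11.85 pos [ 0.6636 -0.1025  0.1236] yaw 177.9 open 0.0139 F [ 0.5 -0.4 -0.6]
shift mm [-6.2 -1.2 78.5] turn deg [ 0.67 -0.62 -0.07]
```

View pics/wa2.png

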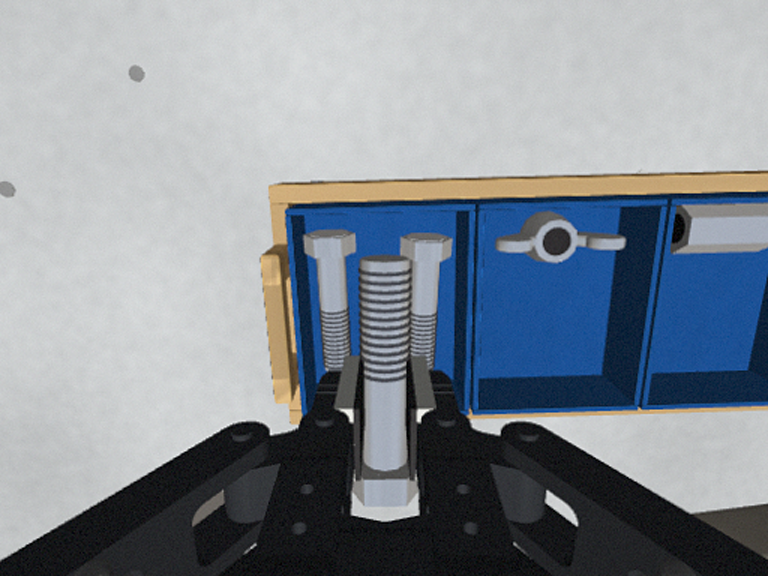

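The held bolt points opposite to its neighbours, whose shanks are at (335,310) and (426,310). I'll work out the midline between them.

```bash
python3 - <<'E'
from h import *
z=load('wrist')
for u,v,h in [(333,290,.018),(426,290,.018),(329,240,.02),(426,243,.02),(330,258,.02),(288,210,.048),(299,405,.048),(472,206,.048),(470,410,.048),(385,262,.13),(385,500,.13)]: print(u,v,w(z,u/1.5,v/1.5,h).round(4))
E
```

```text
333 290 [ 0.6599 -0.1294  0.018 ]
426 290 [ 0.6619 -0.0774  0.018 ]
329 240 [ 0.6314 -0.1294  0.02  ]
426 243 [ 0.6351 -0.0773  0.02  ]
330 258 [ 0.6413 -0.1296  0.02  ]
288 210 [ 0.6122 -0.1444  0.048 ]
299 405 [ 0.714  -0.1482  0.048 ]
472 206 [ 0.6135 -0.0582  0.048 ]
470 410 [ 0.7209 -0.0575  0.048 ]
385 262 [ 0.6213 -0.1004  0.13  ]
385 500 [ 0.7072 -0.1035  0.13  ]
```

```bash
python3 -m handwheel '[0,-0.001,0.01,0.6,-0.6,0, 0,0,0.03,0,0,0, 0,0,0.03,0,0,0, 0,0,0.017,0,0,0, 0,0,0,0,0,0, 0,0,0,0,0,0]'
python3 -m handwheel '[0,0,0,0,0,0, 0,0,0,0,0,0]' 0.72; python3 -m handwheel '[0,0,-0.04,0,0,0, 0,0,-0.04,0,0,0, 0,0,-0.04,0,0,0, 0,0,0,0,0,0]' 0.3
python3 - <<'E'
from h import *
plan(.449,.01,.14,33.6)
im,d=snap('wrist'); save(im,'wa3.png',140,80,460,320,2)
E
```

```text
t: 12.5
tool_pos: [0.6645, -0.1038, 0.0377]
tool_rot: [0.053, 3.14, 0.001]
contact_force: [-0.4, -0.2, -0.7]
opening: 0.0133
t: 12.7
tool_pos: [0.6661, -0.1043, 0.0402]
tool_rot: [0.053, 3.136, -0.001]
contact_force: [0.3, -0.2, 0.3]
opening: 0.0241
t: 13.1
tool_pos: [0.6692, -0.1052, 0.1684]
tool_rot: [0.052, 3.123, -0.005]
contact_force: [1.2, -1.0, 0.6]
opening: 0.0596
t 13.1 pos [ 0.6692 -0.1052  0.1684] yaw 178.1 open 0.0596 F [ 1.2 -1.   0.6]
shift mm [224.4 107.8  24.1] turn deg [  1.21   0.64 144.47]
```

View pics/wa3.png

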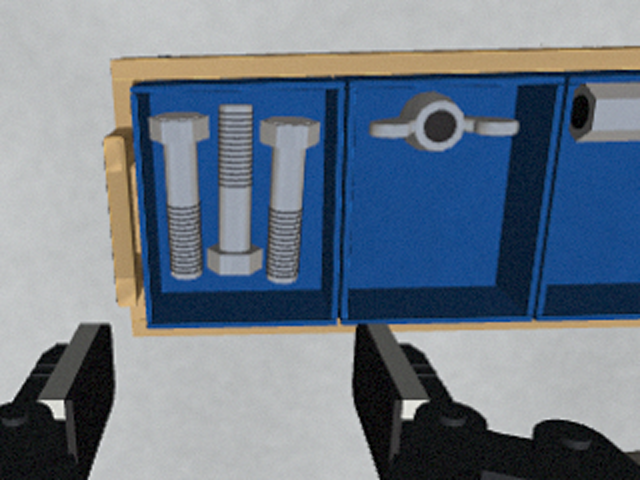

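All three bolts lie flat, side by side. Next is the wing nut.

```bash
python3 -m handwheel '[0.0321,0.0154,0.0034,0,0,0, 0.0321,0.0154,0.0034,0,0,0, 0.0321,0.0154,0.0034,0,0,0, 0.0321,0.0154,0.0034,0,0,0, 0.0321,0.0154,0.0034,0,0,0, 0.0321,0.0154,0.0034,0,0,0, 0.0321,0.0154,0.0034,0,0,0, 0,0,0,1.2,0.6,0]' 0.15; python3 -m handwheel '[0,0,0,0,0,8.03, 0,0,0,0,0,8.03, 0,0,0,0,0,8.03, 0,0,0,0,0,8.03, 0,0,0,0,0,8.03, 0,0,0,0,0,8.03, 0,0,0,0,0,8.03, 0,0,0,0,0,8.03, 0,0,0,0,0,8.03, 0,0,0,0,0,8.03, 0,0,0,0,0,8.03, 0,0,0,0,0,8.03, 0,0,0,0,0,8.03, 0,0,0,0,0,8.03, 0,0,0,0,0,8.03, 0,0,0,0,0,8.03, 0,0,0,0,0,8.03, 0,0,0,0,0,8.03, 0,0,0,0,0,0]'
python3 - <<'E'
from h import *
plan(.449,.01,.14,33.6)
im,d=snap('wrist'); save(im,'ww.png')
E
```

```text
t: 13.95
tool_pos: [0.4385, 0.0127, 0.1307]
tool_rot: [-0.051, -3.126, 0.031]
contact_force: [0.5, 0.4, -0.4]
opening: 0.0725
t: 15.85
tool_pos: [0.4437, 0.0112, 0.1335]
tool_rot: [2.992, 0.902, -0.024]
contact_force: [0.3, 0.4, -0.4]
opening: 0.0726
t 15.85 pos [0.4437 0.0112 0.1335] yaw 33.5 open 0.0726 F [ 0.3  0.4 -0.4]
shift mm [ 3.6  4.  -6.6] turn deg [ 0.65  1.11 -0.06]
```

View pics/ww.png

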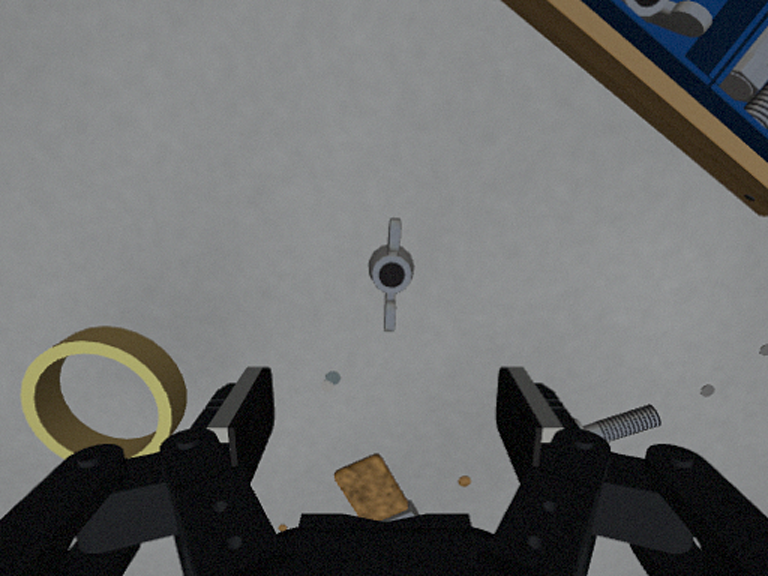

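The wing nut's hub is at (392,274), with ears from (396,219) to (389,331). It is nearly aligned with tool x and clear of its neighbours.

```bash
python3 - <<'E'
from h import *
z=load('wrist')
h=w(z,392/1.5,274/1.5,.021);a,b=w(z,389/1.5,331/1.5,.032),w(z,396/1.5,219/1.5,.032);D=b-a
print(h,(a+b)/2,np.linalg.norm(D),np.degrees(np.arctan2(D[1],D[0])))
plan(h[0],h[1],.004,np.degrees(np.arctan2(D[1],D[0])))
E
```

```text
[0.45330339 0.01105009 0.021     ] [0.4542463  0.01180147 0.032     ] 0.06329371933956497 30.38837616667998
t 15.9 pos [0.4436 0.0112 0.1335] yaw 33.7 open 0.0725 F [-0.4  0.4 -0.5]
shift mm [ 10.5   4.1 129.3] turn deg [0.67 1.09 3.3 ]
```

```bash
python3 -m handwheel '[0,0,0,0.7,1.1,2.5, 0.007,0.005,0,0,0,0, 0,0,0.04,0,0,0, 0,0,0.04,0,0,0, 0,0,0.03,0,0,0, 0,0,0.012,0,0,0, 0,0,0.007,0,0,0, 0,0,0,0,0,0]'; python3 -m handwheel '[0,0,0,0,0,0, 0,0,0,0,0,0, 0,0,0,0,0,0, 0,0,0,0,0,0, 0,0,0,0,0,0, 0,0,0,0,0,0]' 1 60;  python3 -m handwheel '[0,0,-0.04,0,0,0, 0,0,-0.04,0,0,0, 0,0,-0.04,0,0,0, 0,0,0,0,0,0]'
python3 - <<'E'
from h import *
plan(.664+.017,-.0125,.13,88)
im,d=snap('wrist'); save(im,'ww2.png',100,100,412,384,2)
E
```

```text
t: 16.7
tool_pos: [0.4523, 0.0107, 0.0048]
tool_rot: [-3.026, -0.841, -0.0]
contact_force: [-0.7, -0.5, 1.1]
opening: 0.0729
t: 17.3
tool_pos: [0.453, 0.0107, 0.0061]
tool_rot: [3.027, 0.841, 0.003]
contact_force: [-1.1, 0.7, 6.4]
opening: 0.0246
t: 17.7
tool_pos: [0.4562, 0.0102, 0.1316]
tool_rot: [3.023, 0.839, 0.019]
contact_force: [1.6, -0.2, -0.4]
opening: 0.0247
t 17.7 pos [0.4562 0.0102 0.1316] yaw 31.0 open 0.0247 F [ 1.6 -0.2 -0.4]
shift mm [180.9 135.3   4.5] turn deg [  0.69  -0.33 -56.96]
```

View pics/ww2.png

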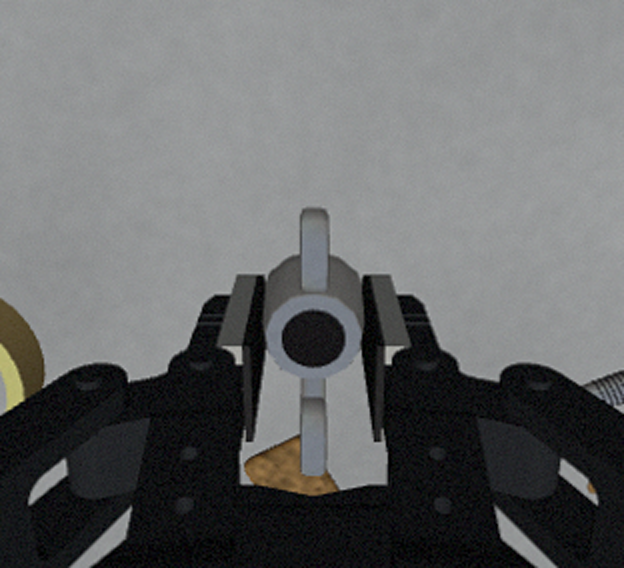

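The wing nut is gripped squarely by its hub, ears along tool x.

```bash
python3 -m handwheel '[0.0302,0.0226,0,0,0,0, 0.0302,0.0226,0,0,0,0, 0.0302,0.0226,0,0,0,0, 0.0302,0.0226,0,0,0,0, 0.0302,0.0226,0,0,0,0, 0.0302,0.0226,0,0,0,0, 0,0,0,0.7,-0.3,0, 0,0,0,0,0,-8.14, 0,0,0,0,0,-8.14, 0,0,0,0,0,-8.14, 0,0,0,0,0,-8.14, 0,0,0,0,0,-8.14, 0,0,0,0,0,-8.14, 0,0,0,0,0,-8.14, 0,0,0,0,0,0, 0,0,0,0,0,0]'
python3 -c "
from h import *
plan(.681,-.0123,.016,88)"
```

```text
t: 19.35
tool_pos: [0.6758, -0.0119, 0.1232]
tool_rot: [-2.251, -2.169, 0.005]
contact_force: [-1.0, 0.3, -0.6]
opening: 0.0243
t 19.35 pos [ 0.6758 -0.0119  0.1232] yaw 87.8 open 0.0243 F [-1.   0.3 -0.6]
shift mm [ -1.1   6.6 107.1] turn deg [-0.78 -0.48 -0.15]
```

```bash
python3 -m handwheel '[0,0.005,0,-0.8,-0.5,0, 0,0,0.04,0,0,0, 0,0,0.03,0,0,0, 0,0,0.02,0,0,0, 0,0,0.01,0,0,0, 0,0,0.004,0,0,0, 0,0,0,0,0,0, 0,0,0,0,0,0]'
python3 -m handwheel '[0,0,0,0,0,0, 0,0,0,0,0,0, 0,0,0,0,0,0]' 0.57; python3 -m handwheel '[0,0,-0.04,0,0,0, 0,0,-0.04,0,0,0, 0,0,-0.04,0,0,0, 0,0,0,0,0,0]'
python3 - <<'E'
from h import *
plan(.5232,.3284,.14,145)
im,d=snap('top'); save(im,'top2.png',110,90,370,290,3)
E
```

```text
t: 20.15
tool_pos: [0.6836, -0.0124, 0.0222]
tool_rot: [2.256, 2.179, 0.005]
contact_force: [0.4, -0.6, 0.0]
opening: 0.0244
t: 20.45
tool_pos: [0.6829, -0.0124, 0.0214]
tool_rot: [2.257, 2.18, 0.004]
contact_force: [0.0, -0.3, -0.1]
opening: 0.0369
t: 20.85
tool_pos: [0.6866, -0.0127, 0.1497]
tool_rot: [2.25, 2.173, 0.016]
contact_force: [0.5, -0.3, 0.3]
opening: 0.037
t 20.85 pos [ 0.6866 -0.0127  0.1497] yaw 88.0 open 0.037 F [ 0.5 -0.3  0.3]
shift mm [ 335.3 -175.2    6.1] turn deg [  0.84   0.59 -56.98]
```

View pics/top2.png

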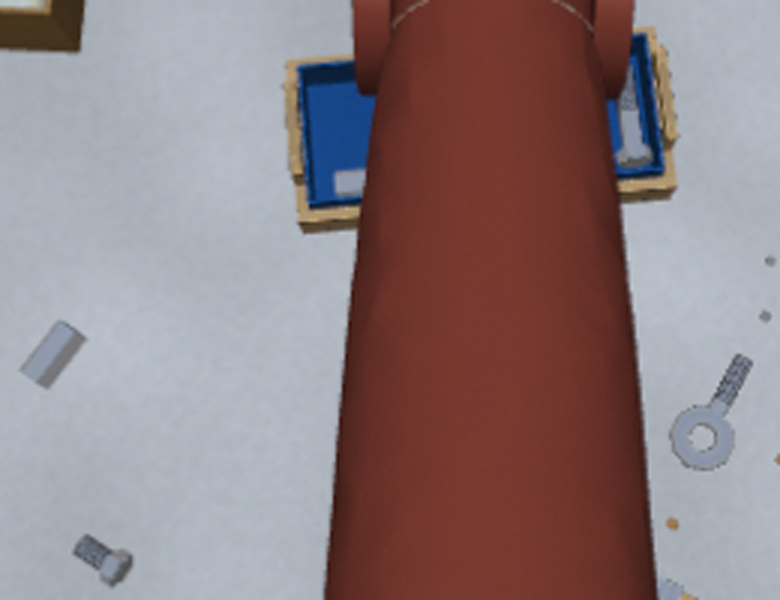

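The arm hides the wing nut bin in this view, so I'll check it from the wrist later. The coupling nut lies undisturbed at (53,354). Moving over it.

```bash
python3 -m handwheel '[0.0373,-0.0195,0,0,0,0, 0.0373,-0.0195,0,0,0,0, 0.0373,-0.0195,0,0,0,0, 0.0373,-0.0195,0,0,0,0, 0.0373,-0.0195,0,0,0,0, 0.0373,-0.0195,0,0,0,0, 0.0373,-0.0195,0,0,0,0, 0.0373,-0.0195,0,0,0,0, 0.0373,-0.0195,0,0,0,0, 0,0,0,0.8,0.6,0, 0,0,0,0,0,-8.14, 0,0,0,0,0,-8.14, 0,0,0,0,0,-8.14, 0,0,0,0,0,-8.14, 0,0,0,0,0,-8.14, 0,0,0,0,0,-8.14, 0,0,0,0,0,-8.14, 0,0,0,0,0,0]' 0.48
python3 - <<'E'
from h import *
plan(.5232,.3284,.14,145)
im,d=snap('wrist'); save(im,'wc.png')
E
```

```text
t: 22.7
tool_pos: [0.5178, 0.3284, 0.1383]
tool_rot: [-0.942, -2.981, -0.008]
contact_force: [0.3, 0.2, 0.1]
opening: 0.0438
t 22.7 pos [0.5178 0.3284 0.1383] yaw 144.9 open 0.0438 F [0.3 0.2 0.1]
shift mm [-4.4  3.1 -1.7] turn deg [ 0.01 -0.91 -0.06]
```

View pics/wc.png

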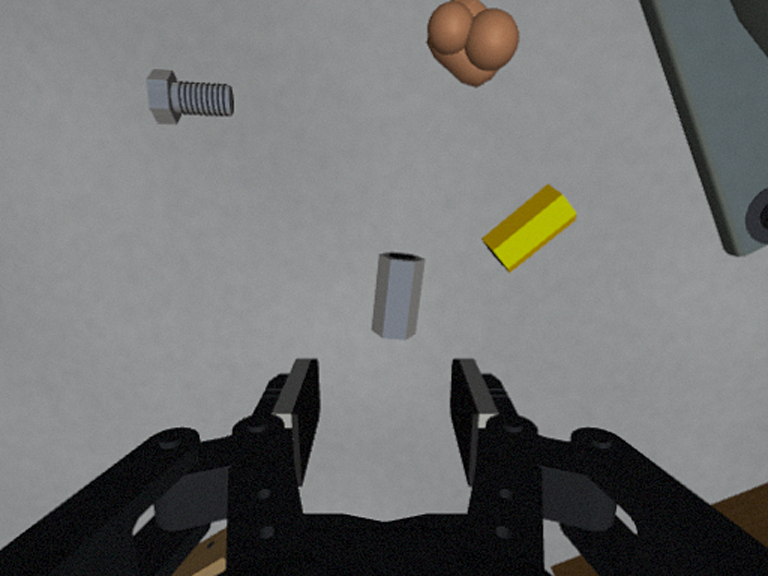

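The grey coupling nut is here: far end of its top flat at (403,258), near end at (396,336). The yellow one's nearest corner is about (483,240)–(510,271).

```bash
python3 - <<'E'
from h import *
z=load('wrist')
a,b=w(z,396/1.5,336/1.5,.024),w(z,403/1.5,258/1.5,.024);m=(a+b)/2;D=b-a;u=D/np.linalg.norm(D);n=np.array([-u[1],u[0],0])
print(m,np.linalg.norm(D),np.degrees(np.arctan2(D[1],D[0])))
for q in[(483,240),(510,271)]:
    r=w(z,q[0]/1.5,q[1]/1.5,.012)-m;print(q,r@u,r@n)
plan(m[0],m[1],.004,np.degrees(np.arctan2(D[1],D[0])))
E
```

```text
[0.52620039 0.33400571 0.024     ] 0.04736460600915795 140.5074564178698
(483, 240) 0.03571548807524305 -0.04668177745484786
(510, 271) 0.018423118595637066 -0.06536369650912684
t 22.75 pos [0.5179 0.3285 0.1385] yaw 144.8 open 0.0447 F [ 0.2 -0.7 -0.2]
shift mm [ -5.8   9.2 134.5] turn deg [-0.02 -0.9   4.29]
```

```bash
python3 -m handwheel '[0,0,0,0,-0.9,4.3, -0.003,0.0095,0,0,0,0, 0,0,0.04,0,0,0, 0,0,0.04,0,0,0, 0,0,0.03,0,0,0, 0,0,0.014,0,0,0, 0,0,0.009,0,0,0, 0,0,0,0,0,0]'; python3 -m handwheel '[0,0,0,0,0,0, 0,0,0,0,0,0, 0,0,0,0,0,0, 0,0,0,0,0,0, 0,0,0,0,0,0]' 1 60;  python3 -m handwheel '[0,0,-0.04,0,0,0, 0,0,-0.04,0,0,0, 0,0,-0.04,0,0,0, 0,0,0,0,0,0]'
python3 - <<'E'
from h import *
plan(.664+.016,.0785,.13,88)
E
```

```text
t: 23.55
tool_pos: [0.5269, 0.3349, 0.0063]
tool_rot: [1.057, 2.958, 0.001]
contact_force: [0.7, 0.3, -0.2]
opening: 0.0445
t: 24.05
tool_pos: [0.5284, 0.3357, 0.0091]
tool_rot: [1.055, 2.955, 0.006]
contact_force: [-0.4, -0.0, 6.1]
opening: 0.024
t: 24.45
tool_pos: [0.5304, 0.3368, 0.1347]
tool_rot: [1.053, 2.949, 0.017]
contact_force: [1.0, -0.2, 0.2]
opening: 0.0242
t 24.45 pos [0.5304 0.3368 0.1347] yaw 140.7 open 0.0242 F [ 1.  -0.2  0.2]
shift mm [-279.3 -105.2    5. ] turn deg [ 8.80e-01 -2.00e-02  5.27e+01]
```

```bash
python3 -m handwheel '[-0.0399,-0.015,0,0,0,0, -0.0399,-0.015,0,0,0,0, -0.0399,-0.015,0,0,0,0, -0.0399,-0.015,0,0,0,0, -0.0399,-0.015,0,0,0,0, -0.0399,-0.015,0,0,0,0, -0.0399,-0.015,0,0,0,0, 0,0,0,0.9,0,0, 0,0,0,0,0,7.53, 0,0,0,0,0,7.53, 0,0,0,0,0,7.53, 0,0,0,0,0,7.53, 0,0,0,0,0,7.53, 0,0,0,0,0,7.53, 0,0,0,0,0,7.53, 0,0,0,0,0,0, 0,0,0,0,0,0]'
python3 - <<'E'
from h import *
plan(.680,.0785,.02,88)
im,d=snap('wrist'); save(im,'wc2.png')
E
```

```text
t: 26.15
tool_pos: [0.6754, 0.0772, 0.1259]
tool_rot: [2.256, 2.185, -0.023]
contact_force: [0.6, -0.2, -1.2]
opening: 0.024
t 26.15 pos [0.6754 0.0772 0.1259] yaw 88.2 open 0.024 F [ 0.6 -0.2 -1.2]
shift mm [  2.7   5.5 105.9] turn deg [-0.54  0.67  0.17]
```

View pics/wc2.png

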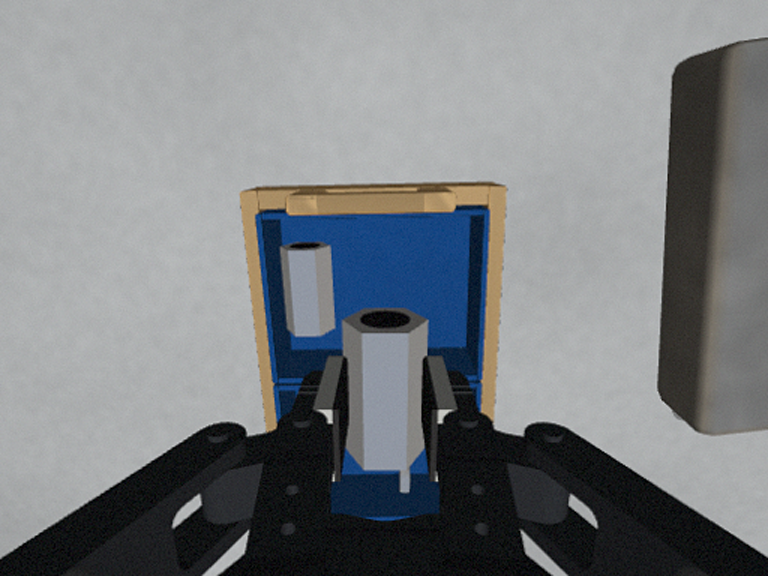

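The coupling nut is held level over its bin, with the existing one at (308,288). Lowering it.

```bash
python3 -m handwheel '[0.001,0.004,0,-0.5,0.7,0, 0,0,0.04,0,0,0, 0,0,0.03,0,0,0, 0,0,0.02,0,0,0, 0,0,0.011,0,0,0, 0,0,0,0,0,0, 0,0,0,0,0,0]'
python3 -m handwheel '[0,0,0,0,0,0, 0,0,0,0,0,0, 0,0,0,0,0,0]' 0.57; python3 -m handwheel '[0,0,-0.04,0,0,0, 0,0,-0.04,0,0,0, 0,0,-0.04,0,0,0, 0,0,-0.04,0,0,0, 0,0,0,0,0,0]'
python3 -m handwheel '[-0.04,-0.03,0,0,0,0, -0.04,-0.03,0,0,0,0, -0.04,-0.03,0,0,0,0, -0.04,-0.03,0,0,0,0, -0.04,-0.03,0,0,0,0, -0.04,-0.03,0,0,0,0, -0.04,-0.03,0,0,0,0, -0.04,-0.03,0,0,0,0, -0.04,-0.03,0,0,0,0, -0.04,-0.02,0,0,0,0, 0,0,0,0,0,0]'
python3 - <<'E'
from h import *
plan(.680,.0785,.02,88)
im,d=snap('top'); z=load('top')
save(im,'top3.png',80,85,420,290,2.3)
E
```

```text
t: 26.9
tool_pos: [0.6812, 0.0776, 0.0269]
tool_rot: [2.259, 2.181, 0.004]
contact_force: [-0.0, 0.6, -0.6]
opening: 0.0241
t: 27.2
tool_pos: [0.6814, 0.0776, 0.0275]
tool_rot: [2.259, 2.181, 0.005]
contact_force: [-0.3, 0.0, 0.1]
opening: 0.0365
t: 27.7
tool_pos: [0.6845, 0.0776, 0.1958]
tool_rot: [2.252, 2.175, 0.019]
contact_force: [0.9, 0.1, 1.3]
opening: 0.0369
t: 28.8
tool_pos: [0.3738, -0.3157, 0.1856]
tool_rot: [2.266, 2.173, -0.001]
contact_force: [0.2, 0.4, -0.6]
opening: 0.0367
t 28.8 pos [ 0.3738 -0.3157  0.1856] yaw 87.6 open 0.0367 F [ 0.2  0.4 -0.6]
shift mm [406.8 289.3 165.3] turn deg [ 0.05  0.08 -0.4 ]
```

View pics/top3.png

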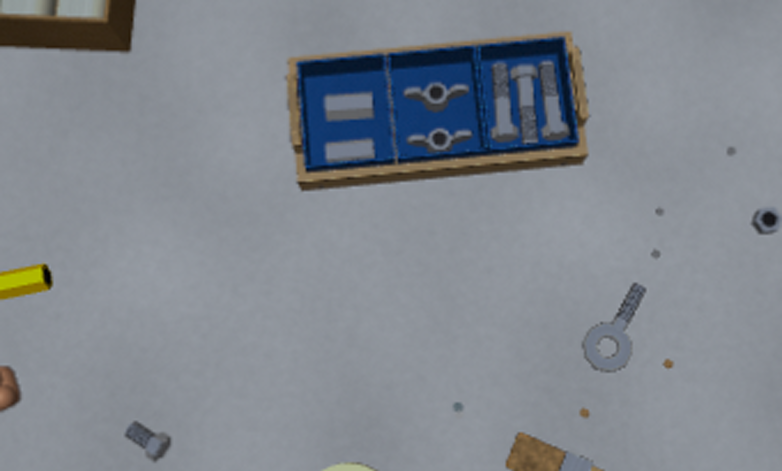

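The tote now shows two coupling nuts at (348,105) and (350,150), two wing nuts at (436,92) and (439,138), and three bolts at (500–550,100). The short bolt, hex nut and eye bolt are where they were. I'll do a quick depth check of the heights and hand in.

```bash
python3 - <<'E'
from h import *
z=load('top')
for n,u,v in [('C',348,103),('W',415,92),('W',458,90),('Whub',425,96),('B',500,132),('A',523,72),('A',526,110)]:
    print(n,[w(z,80+u/2.3,85+v/2.3)[2].round(3)])
ctrl.finish_job()
E
```

```text
C [np.float64(0.031)]
W [np.float64(0.044)]
W [np.float64(0.041)]
Whub [np.float64(0.031)]
B [np.float64(0.031)]
A [np.float64(0.035)]
A [np.float64(0.026)]
the job is handed in; nothing more can be done
```

The job is done and handed in. Both long bolts, the wing nut and the grey coupling nut are each in the bin that already held its kind, in the order you listed them. It took about 29 s of the 99 s allowed.

- **Final check from above:** each new part lies beside its own kind, and the bolts lie flat, side by side.
- **Heights:** depth readings put the highest points at 26–44 mm, below the 48 mm rim. The tallest is the wing nut's ears, at 41–44 mm.
- **Left alone:** the short bolt, hex nut, eye bolt and yellow nut look undisturbed. The yellow nut is only partly in the last picture.
- **Force and clearance:** the wrist force stayed under about 7 N at every reading, and the gripper was well clear of everything at hand-in.
- **Disagreements:** the wrist and top cameras differed by up to 6 mm on positions, so I went between the two or by the wrist view. The gripper read 2–4 mm narrower than the parts' stated sizes when closed on them, but every grip held.
- **Pictures:** I viewed 15, one over the budget, because the arm hid the tote in one of them.

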